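Blank off the vacuum test stand and set its bleed valve

ROBOT

A 6-joint arm with a two-finger parallel gripper is mounted at the origin on a cart in front of the work surface, level with it; the furniture and walls round the work are solid. World frame = base frame: x ahead of the robot, y to its left, z up, the work surface at z = 0. Lengths are in m, angles in rad, forces in N, time in s.
With the tool pointing down it reaches from about 0.375 to 0.975 m from the base axis. Payload 3.8 kg.
Tool frame: the origin (TCP) lies between the finger pads, 19 mm behind the fingertips; this is the grasp point; z points along the fingers, y is the line along which they close (so a half turn about z gives the same grasp; the last joint's range is limited). The gripper opens to 85 mm and grips with 20 to 120 N. Pads are 22 mm wide; open, the fingers measure 114 mm over their backs; the gripper's body (76 mm by 85 mm) begins 54 mm behind the grasp point. The pads swing forward as they close: fully open they stand 13 mm farther back than shut.
Start: joints at [1.089, 0.264, 1.604, -0, 1.274, -0.037], TCP at [0.29, 0.609, 0.25] pointing down, gripper open.
Joint ranges: [-2.63, 2.63], [-0.94, 2.18], [0.31, 2.57], [-1.31, 4.45], [0, 2.66], [-2.55, 2.55]. Speed limits (rad/s): [2.57, 2.57, 3.14, 3.14, 3.14, 3.14].

INTERFACE

Orientations are given as [roll, pitch, yaw] about the fixed x, y, z axes, in that order (R = Rz(yaw) Ry(pitch) Rx(roll)).
In Python, from plant import state, eyes, bot, search_frame, regions_of, mark_of gives the robot as it stands.
- The arm moves only by the shell command python3 -m creep 'ROWS' [OPENING] [FORCE]. ROWS is a JSON object of lists of equal length, an entry for each row: "delta_pos": the shift along the tool's x, y, z in cm, a list of three; "delta_rot": the turn, a rotation vector about the tool's x, y, z in degrees, a list of three. In form: {"delta_pos": [[x, y, z], ...], "delta_rot": [[ax, ay, az], ...]}. A call has 1 to 8 rows; each row shifts and turns the commanded pose from where the row before left it, along the tool's axes as they then stand; what a row does not reach is not made up. A row lasts 1/12 s, in which the tool goes at most 41.7 mm and 7.16 degrees, less where a joint would pass 70% of its speed; a pose out of reach is approached as far as the arm can. A call is refused whole if a number of a shift passes 4.17 or a number of a turn 7.16, either way. A call with a gripper value outside its range is refused whole. OPENING is the closure, from -1 (fully open) to 1 (shut), set as the call begins (- or left out, the last holds). The fingers move at their own pace and stop on an object; FORCE is the grip in N (left out, the last holds). Time passes only in rows, so rows that do not move let the fingers close. It gives the time, the measured TCP pose, the force, the opening and the grip force at its end, in the units of the state.
- state(): the state, without advancing time (a new reading comes with each control period).
- eyes.snapshot(name): name is "scene" or "top" or "wrist"; returns a dict with "image" (420x560x3 uint8, red, green, blue), "fovy" (degrees; the focal length in pixels is half the picture's height over the tangent of half this angle, whatever the lens; pixels are square), "cx", "cy" (the principal point, pixels), "world_from_camera" (4x4, takes a point from camera to world coordinates). Camera axes: x right, y down, z forward; pixel columns grow to the right and rows downward; lengths in m; the calibration is good to about 2 mm. A picture is of the moment at which its call begins. There is no depth.
- bot.close_job(): hands the job in; it is judged then, once.
Trained networks look in a picture, given as the dict that the camera call returned (one of the last four; its "shot" number tells which), for a name from the list of things; names that differ only in an ending like _2 or _b are one class to them, and where a whole thing is asked for, a point or a joint stands for the part that bears it (a point fixed in the world has none). Each returns a list of dicts, best first, with "score" (0 to 1); they miss things now and then, are a little off and sometimes report something else, mostly with a low value. They report only what shows in the picture. A call takes as long as a camera call.
- search_frame(picture, label): "rect" ([left, top, right, bottom] in pixels, round what is visible of it).
- regions_of(picture, label): "pixels" (420x560 bool, what is visible of it) and "rect" ([left, top, right, bottom] in pixels, round what is visible of it).
- mark_of(picture, label): "xy" ([column, row] in pixels: a listed point, or the origin of a listed thing).
The state is a dict: "t": time; "q": joint angles; "dq": joint speeds; "joint_torque": joint torques, N m; "ee_pos": TCP position; "tcp_rot": TCP orientation; "ft_force": force on the tool from outside, world axes, zero at the start; "ft_torque": the same for the moment, N m; "width": opening from 0.0 (shut) to 1.0 (fully open); "finger_force": force on a finger pad.
Only numpy, scipy, OpenCV 4.12 (cv2) and the standard library are available. Lean on these libraries where they do the work, as an engineer would, in place of code of your own. Each camera call takes 0.05 s, during which the arm holds its last target. There are 200 camera calls.

TASK

Set up the vacuum leak-test stand: lower the blanking plate over the two locating pins until it sits flush on the sealing block, without dropping it, and let go of it. Only then use the revolving crank handle to turn the bleed valve's handwheel clockwise (seen from above) all the way shut to its stop, and from there back it off exactly two full turns. Finish while still gripping the crank handle in that position, so that I can tighten the lock nut; leave the loose tools and parts round about where they lie.

Things in the scene. Friction and masses are not known exactly. Their poses are not given: they have to be found in the camera images.
- test_stand: vacuum leak-test stand, fixed to the bench: dark steel sub-base 140 x 340 x 8 mm (x, y, z), aluminium sealing block (100 x 160 mm, top 38 mm above the bench) centred at y = -75 mm, brass bleed valve with handwheel at y = +115 mm, round gauge 100 mm high behind the block. Origin: centre of its underside, on the bench; z up, y from block to valve, x away from the robot
- seat (a point): centre of the top face of the sealing block, where the centre of the blanking plate's underside belongs; axes as test_stand (the pins lie 55 mm either side along y)
- pin_left (a point): tip of the steel locating pin nearer the valve: 12 mm diameter, bullet nose, 24 mm tall above the block's top (straight for the lower 15 mm)
- pin_right (a point): tip of the other locating pin, just the same, 110 mm from the first
- blank_plate: loose aluminium blanking plate, 90 x 150 x 12 mm (x, y, z), about 0.5 kg, flat on the bench, alike both ways round; two 14 mm through holes at y = -55 and +55 mm; dark steel bow handle in the middle: a square bar 14 mm wide (x) and high, 84 mm long (y), its middle 44 mm above the underside, 25 mm clear of the plate. Origin: centre of the underside, z up
- valve_axis (a point): fixed point on the handwheel's vertical axis, 100 mm above the bench: the middle of the wheel's plane when shut; axes as test_stand. The wheel, 99 mm across with an 11 mm thick dark steel rim, rises 2 mm a turn as it is opened; no part of it but the crank handle reaches more than 10 mm above its middle plane
- handwheel (a joint): angle of the handwheel, rad: 0 = shut, hard against its stop; grows as it is opened, counterclockwise from above, to 8 pi (four turns). At 0 (and every full turn) the crank handle lies from the axis in test_stand's +x direction. Friction 0.1 N m, about 2.5 N at the handle; stays where it is left
- crank_handle: black plastic crank handle upright on the wheel's rim, 42 mm from the axis; a sleeve 20 to 21 mm thick and 49 mm tall that revolves freely on its pin, so that a gripper can carry it round without turning itself. Origin: centre of its lower end, 8 mm above the wheel's middle plane; z up along the handle
- spanner: bystander: open-ended combination spanner, 35 x 215 x 7 mm, lying before the stand
- bearing: bystander: small ball bearing, 32 mm across, 10 mm high, before the stand
- bolt: bystander: hexagon bolt, 19 x 57 x 17 mm, before the stand
- screwdriver: bystander: screwdriver, 28 x 165 x 29 mm, behind the stand
- tape_measure: bystander: tape measure, 34 x 79 x 60 mm, left of the stand
- tape_roll: bystander: roll of electrical tape, 55 mm across, 19 mm high, left of the stand
- bench_vice: furniture: bench vice fixed at the bench's right front, between the robot's rest pose and the work, 379 x 240 x 202 mm (x, y, z); origin under its middle, on the bench. Pass over it or in front of it

How it is judged:
On the way, in this order (a step that is already met when the one before it is completed fails the run):
1. the blanking plate sits flush on the sealing block over both pins, let go (z of blank_plate in the frame of seat below 0.002 m and horizontal distance between blank_plate and seat below 0.004 m and angle between the y axis of blank_plate and the y axis of test_stand, either way round below 0.05 rad and angle between blank_plate's own z axis and vertical below 0.02 rad and contact force between the fingers and blank_plate below 0.2 N), for 0.2 s.
2. the handwheel is turned fully shut, to its stop (value of joint handwheel below 0.1 rad), for 0.1 s.
At the end, for the whole second after the job is handed in: handwheel two turns (12.57 rad) open from its stop within 0.2 rad, still; crank handle gripped between the fingers (over 4 N, tool point within 20 mm of its axis); plate flush on the block over both pins (2 mm in height, 4 mm in place, 0.05 rad in direction, level within 0.02 rad) (value of joint handwheel between 12.366 and 12.766 rad and velocity of joint handwheel between -0.1 and 0.1 rad/s and contact force between the fingers and crank_handle above 4 N and horizontal distance between the grasp point and crank_handle below 0.02 m and z of blank_plate in the frame of seat below 0.002 m and horizontal distance between blank_plate and seat below 0.004 m and angle between the y axis of blank_plate and the y axis of test_stand, either way round below 0.05 rad and angle between blank_plate's own z axis and vertical below 0.02 rad); the arm keeps its last pose, push and grip.
It fails at once if the plate is dropped (linear speed of blank_plate above 0.35 m/s and contact force between the fingers and blank_plate below 0.1 N).
It fails at once if a bystander is pushed more than 25 mm from its place (distance of any of spanner, bearing, bolt, screwdriver, tape_measure, tape_roll from where it was at the start of the episode above 0.025 m).
It also fails if it takes over 72 s, if anything falls off the work surface, if the arm or the gripper's body presses on something with over 40 N, if the wrist force passes 120 N, or if a joint passes its speed limit or range.

## Working session

There is one attempt and no reset: what is moved stays moved. The work goes in short steps, Python scripts to look and compute and a shell command to move; the robot and the scene stay as the last step left them, time stands still between calls to the robot, and variables do not carry over. Pictures are saved under pics/ and viewed, at most 14 in all, crops included, and the job is handed in when it is done.

```bash
ls; mkdir -p pics
cat > h.py <<'E'
import numpy as np, cv2
from plant import state, eyes, bot, search_frame, regions_of, mark_of
def ray(p,uv):
    f=p["image"].shape[0]/2/np.tan(np.radians(p["fovy"])/2)
    T=np.array(p["world_from_camera"]); d=T[:3,:3]@np.array([(uv[0]-p["cx"])/f,(uv[1]-p["cy"])/f,1.0])
    return T[:3,3],d/np.linalg.norm(d)
def atz(p,uv,z):
    o,d=ray(p,uv); return o+d*(z-o[2])/d[2]
def proj(p,X):
    f=p["image"].shape[0]/2/np.tan(np.radians(p["fovy"])/2)
    T=np.linalg.inv(np.array(p["world_from_camera"])); c=T[:3,:3]@np.array(X)+T[:3,3]
    return np.array([p["cx"]+f*c[0]/c[2],p["cy"]+f*c[1]/c[2]])
def save(p,n): cv2.imwrite(n,p["image"][:,:,::-1])
E
python3 - <<'E'
from h import *
np.set_printoptions(precision=4,suppress=True)
s=state(); print(s["t"],s["ee_pos"],s["tcp_rot"],s["width"])
Z={"seat":.038,"pin_left":.062,"pin_right":.062,"valve_axis":.1,"blank_plate":0,"test_stand":0,"crank_handle":.11,"bench_vice":0,"tape_roll":0,"tape_measure":0,"spanner":0,"bearing":0,"bolt":0,"screwdriver":0}
ims=[]
for c in ("scene","top"):
    p=eyes.snapshot(c); ims.append(p["image"]); print(c,p["fovy"],np.array(p["world_from_camera"])[:3,3],np.array(p["world_from_camera"])[:3,2])
    save(p,f"pics/{c}0.png")
    for k,z in Z.items():
        r=mark_of(p,k)[:2]
        print(k,[(round(a["score"],2),np.round(a["xy"],1),atz(p,a["xy"],z)[:2]) for a in r])
E
```

```text
pics
0.0 [0.2901 0.6087 0.2486] [-3.1393 -0.0001  2.6967] 0.9992806026810124
scene 47.41262958992331 [-0.4728  1.345   0.8469] [ 0.5177 -0.7613 -0.3903]
seat [(0.93, array([269.1, 222.5]), array([ 0.5303, -0.0516])), (0.18, array([256.8, 221.7]), array([ 0.5745, -0.0292]))]
pin_left [(0.74, array([226. , 231.2]), array([0.586, 0.144]))]
pin_right [(0.81, array([279.5, 213.7]), array([ 0.515 , -0.1018]))]
valve_axis [(0.93, array([230. , 221.3]), array([0.5764, 0.1307]))]
blank_plate [(0.62, array([321.3, 214.3]), array([ 0.4425, -0.3163]))]
test_stand [(0.95, array([254.6, 235.5]), array([0.5538, 0.0131])), (0.17, array([188.9, 285.2]), array([0.5106, 0.4195]))]
crank_handle [(0.38, array([232. , 214.7]), array([0.5938, 0.0979]))]
bench_vice []
tape_roll [(0.45, array([190.1, 286.2]), array([0.5033, 0.4215])), (0.25, array([254. , 237.7]), array([0.5442, 0.0295]))]
tape_measure [(0.68, array([217.8, 290.5]), array([0.4142, 0.3889])), (0.28, array([226. , 234.1]), array([0.6529, 0.0688]))]
spanner [(0.67, array([257.6, 255.8]), array([0.4465, 0.1362])), (0.38, array([257.6, 223.6]), a
[... 776 characters left out ...]
36.1]), array([ 0.4374, -0.305 ]))]
test_stand [(0.97, array([244.7, 207.3]), array([0.5378, 0.0161])), (0.54, array([211. , 188.5]), array([0.6039, 0.134 ]))]
crank_handle [(0.56, array([200.7, 195.9]), array([0.5645, 0.1491])), (0.36, array([213.9, 188.2]), array([0.5894, 0.1071]))]
bench_vice []
tape_roll [(0.7, array([126.1, 221.1]), array([0.4903, 0.426 ]))]
tape_measure [(0.66, array([138. , 242.9]), array([0.4151, 0.3828]))]
spanner [(0.73, array([210.3, 231. ]), array([0.4557, 0.1345]))]
bearing [(0.37, array([257. , 237.7]), array([ 0.4323, -0.027 ]))]
bolt [(0.38, array([276.9, 244.7]), array([ 0.4081, -0.0957]))]
screwdriver [(0.73, array([227.8, 172.8]), array([0.6593, 0.0759]))]
```

Run:
```python
import cv2
a=cv2.imread("pics/top0.png")[120:320,80:460]
cv2.imwrite("pics/top0c.png",cv2.resize(a,(760,400),interpolation=cv2.INTER_CUBIC))
```

```text
(no output)
```

View pics/top0c.png

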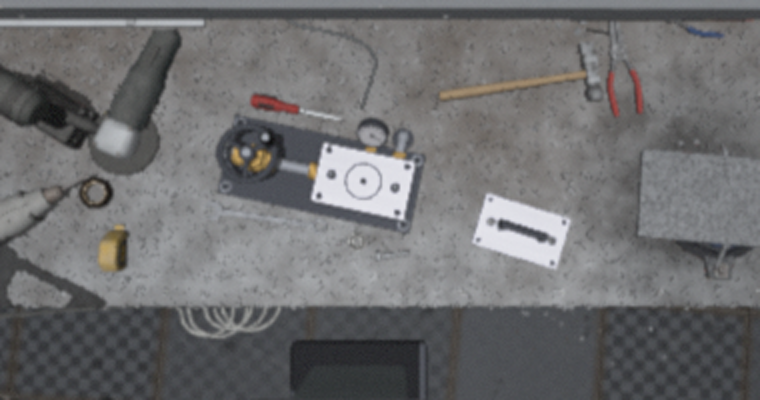

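View pics/scene0.png

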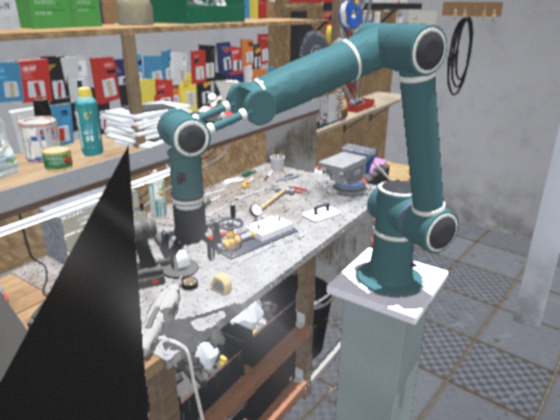

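```bash
cat >> h.py <<'E'
from scipy.spatial.transform import Rotation as Ro
np.set_printoptions(precision=4,suppress=True)
def R(): return Ro.from_euler("xyz",state()["tcp_rot"]).as_matrix()
def tool(dw): return np.round(R().T@np.array(dw)*100,2)   # world m -> tool cm
E
python3 -m creep '{"delta_pos":[[0,0,-2],[0,0,-3],[-2.0,-1.9,0],[-2.8,-2.7,0],[-2.8,-2.7,0],[-2.8,-2.7,0],[-2.8,-2.7,0],[-2.8,-2.7,0]],"delta_rot":[[0,0,0],[0,0,0],[0,0,0],[0,0,7],[0,0,0],[0,0,0],[0,0,0],[0,0,0]]}' -1
python3 -c "
from h import *
s=state();print(s['ee_pos'],s['tcp_rot'],s['q'],tool([.48-s['ee_pos'][0],.05-s['ee_pos'][1],.33-s['ee_pos'][2]]))"
```

```text
t: 2.17
ee_pos: [0.3505, 0.3942, 0.3001]
tcp_rot: [3.141, 0.0, 2.575]
ft_force: [0.9, 0.3, 0.2]
width: 0.999
finger_force: 0.0
[0.3505 0.3942 0.3001] [3.1412 0.0002 2.5752] [ 0.7969 -0.0455  1.8532 -0.0002  1.3335 -0.2075] [-29.4  -22.09  -3.  ]
```

```bash
python3 -m creep '{"delta_pos":[[-3.1,-2.3,-0.3],[-3.1,-2.3,-0.3],[-3.1,-2.3,-0.3],[-3.1,-2.3,-0.3],[-3.1,-2.3,-0.3],[-3.1,-2.3,-0.3],[-3.1,-2.3,-0.3],[-3.1,-2.3,-0.3]],"delta_rot":[[0,0,0],[0,0,0],[0,0,0],[0,0,0],[0,0,0],[0,0,0],[0,0,0],[0,0,0]]}' -1
python3 -m creep '{"delta_pos":[[-3.1,-2.3,-0.3],[-1.5,-1.4,-0.3],[0,0,0],[0,0,0],[0,0,0],[0,0,0],[0,0,0],[0,0,0]],"delta_rot":[[0,0,7],[0,0,7],[0,0,7],[0,0,7],[0,0,7],[0,0,7],[0,0,7],[0,0,0]]}' -1
python3 - <<'E'
from h import *
s=state();print(s['ee_pos'],s['tcp_rot'],s['q'])
p=eyes.snapshot("wrist"); save(p,"pics/w1.png"); print(p["fovy"],p["world_from_camera"])
Z={"seat":.038,"pin_left":.062,"pin_right":.062,"valve_axis":.1,"crank_handle":.11,"test_stand":0}
for k,z in Z.items():
    print(k,[(round(a["score"],2),np.round(a["xy"],1),atz(p,a["xy"],z)[:2]) for a in mark_of(p,k)[:2]])
E
```

```text
t: 2.83
ee_pos: [0.461, 0.1056, 0.3246]
tcp_rot: [3.141, 0.001, 2.575]
ft_force: [1.0, 0.2, -0.3]
width: 0.998
finger_force: 0.0
t: 3.5
ee_pos: [0.4773, 0.051, 0.3301]
tcp_rot: [3.141, 0.0, 1.716]
ft_force: [0.5, 0.0, -0.3]
width: 1.005
finger_force: 0.0
[0.4773 0.051  0.3301] [3.1413 0.0001 1.7162] [ 0.0545 -0.1535  1.897  -0.      1.3978 -0.0909]
58.437854312390385 [[ 0.9895  0.136   0.0483  0.4657]
 [ 0.1443 -0.9342 -0.3262  0.1358]
 [ 0.0007  0.3297 -0.9441  0.4541]
 [ 0.      0.      0.      1.    ]]
seat [(0.91, array([301.4, 240. ]), array([ 0.5292, -0.0411]))]
pin_left [(0.67, array([322.9, 206.7]), array([0.5422, 0.012 ]))]
pin_right [(0.83, array([282.3, 289.2]), array([ 0.514 , -0.0974])), (0.32, array([197. , 251.4]), array([ 0.4091, -0.0623]))]
valve_axis [(0.62, array([382.3,  83.3]), array([0.5653, 0.1462]))]
crank_handle [(0.71, array([395.2, 134.4]), array([0.5846, 0.1047]))]
test_stand [(0.29, array([417.7, 154.9]), array([0.6561, 0.0746]))]
```

View pics/w1.png

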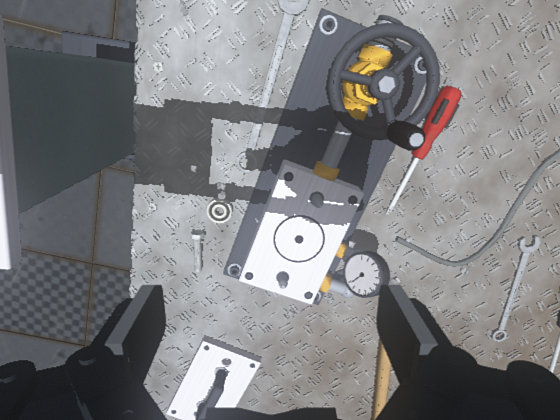

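```bash
python3 -c "
from h import *
print(tool([-.037,-.331,-.08]))"
```

```text
[-32.18  -8.6    8.  ]
```

```bash
python3 -m creep '{"delta_pos":[[-3,-0.8,0],[-3.7,-1,0],[-3.7,-1,0],[-3.7,-1,0.4],[-3.7,-1,1.2],[-3.7,-1,1.2],[-3.7,-1,1.2],[-3.7,-1,1.2]],"delta_rot":[[0,0,0],[0,0,0],[0,0,0],[0,0,0],[0,0,0],[0,0,0],[0,0,0],[0,0,0]]}' -1
python3 -m creep '{"delta_pos":[[-3.2,-0.8,1.4],[0,0,1.4],[0,0,0],[0,0,0],[0,0,0],[0,0,0]],"delta_rot":[[0,0,0],[0,0,6.3],[0,0,6.3],[0,0,6.3],[0,0,6.3],[0,0,0]]}' -1
cat >> h.py <<'E'
def marks(p,Z,n=1):
    for k,z in Z.items():
        print(k,[(round(a["score"],2),np.round(a["xy"],1),atz(p,a["xy"],z)[:2]) for a in mark_of(p,k)[:n]])
def rectfit(p,label,z):
    m=regions_of(p,label)[0]["pixels"].astype(np.uint8)
    c=max(cv2.findContours(m,0,cv2.CHAIN_APPROX_NONE)[0],key=cv2.contourArea)[:,0]
    w=np.array([atz(p,q,z)[:2] for q in c])*1000
    return cv2.minAreaRect(w.astype(np.float32))
E
python3 - <<'E'
from h import *
s=state();print(s['ee_pos'],s['tcp_rot'],s['q'])
p=eyes.snapshot("wrist"); save(p,"pics/w2.png")
marks(p,{"blank_plate":0}); print(rectfit(p,"blank_plate",.012))
E
```

```text
t: 4.52
ee_pos: [0.4424, -0.2481, 0.2778]
tcp_rot: [3.141, 0.001, 1.72]
ft_force: [0.3, -0.5, -0.1]
width: 0.999
finger_force: 0.0
t: 5.02
ee_pos: [0.4396, -0.2793, 0.2497]
tcp_rot: [-3.141, -0.0, 1.277]
ft_force: [0.1, -0.1, -0.1]
width: 0.997
finger_force: 0.0
[ 0.4396 -0.2793  0.2497] [-3.1411 -0.0002  1.2773] [-0.6137 -0.0288  1.9298  0.      1.2411 -0.3202]
blank_plate [(0.6, array([279.3, 197.8]), array([ 0.4397, -0.3121]))]
((441.96319580078125, -309.4423522949219), (151.00814819335938, 90.08344268798828), 72.66598510742188)
```

View pics/w2.png

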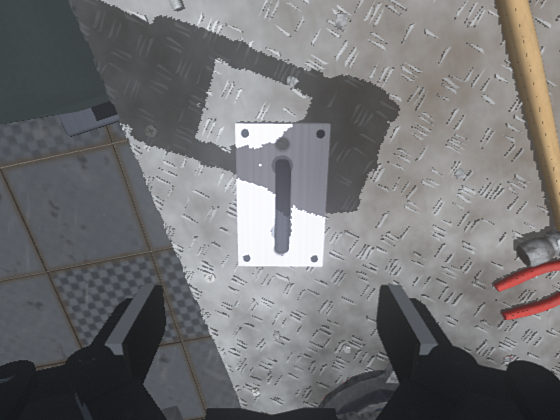

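```bash
python3 -c "
from h import *
s=state();print(tool(np.array([.442,-.309,.046])-s['ee_pos']))"
```

```text
[-2.81  1.06 20.41]
```

```bash
python3 -m creep '{"delta_pos":[[-1.4,0.5,2],[-1.41,0.56,3],[0,0,3],[0,0,3],[0,0,3],[0,0,2],[0,0,0],[0,0,0]],"delta_rot":[[0,0,0.5],[0,0,0],[0,0,0],[0,0,0],[0,0,0],[0,0,0],[0,0,0],[0,0,0]]}' -1
python3 -c "
from h import *
p=eyes.snapshot('wrist'); save(p,'pics/w3.png')
s=state();print(s['ee_pos'],s['tcp_rot'])
print([(r['score'],r['rect'],r['pixels'].sum()) for r in regions_of(p,'blank_plate')[:2]]); print(rectfit(p,'blank_plate',.012)); print(tool(np.array([.442,-.309,.046])-s['ee_pos']))"
```

```text
t: 5.83
ee_pos: [0.441, -0.3083, 0.089]
tcp_rot: [-3.139, -0.001, 1.273]
ft_force: [0.1, -0.3, 0.3]
width: 0.998
finger_force: 0.0
[ 0.4422 -0.3093  0.0907] [3.1411 0.0002 1.2723]
[(0.73, [185.1, 101.7, 360.0, 344.9], np.int64(37210))]
((441.81365966796875, -309.7840881347656), (150.55099487304688, 90.31175231933594), 72.78697204589844)
[ 0.03 -0.04  4.47]
```

View pics/w3.png

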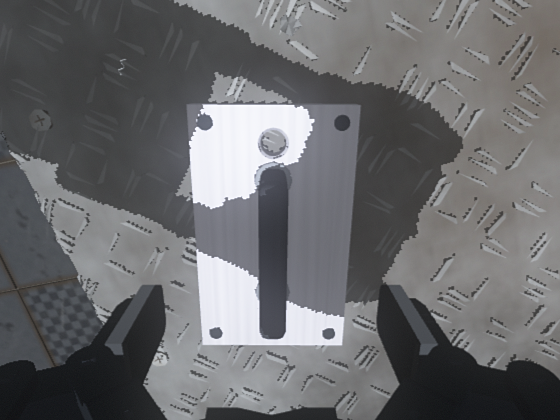

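```bash
python3 -m creep '{"delta_pos":[[0,0,1.5],[0,0,1.5],[0,0,1.45],[0,0,0]],"delta_rot":[[0,0,0],[0,0,0],[0,0,0],[0,0,0]]}' -1
python3 -m creep '{"delta_pos":[[0,0,0],[0,0,0],[0,0,0],[0,0,0],[0,0,0],[0,0,0],[0,0,0],[0,0,0]],"delta_rot":[[0,0,0],[0,0,0],[0,0,0],[0,0,0],[0,0,0],[0,0,0],[0,0,0],[0,0,0]]}' 1 60
```

```text
t: 6.32
ee_pos: [0.4413, -0.3087, 0.045]
tcp_rot: [-3.14, -0.0, 1.271]
ft_force: [-0.1, 0.5, -0.2]
width: 1.0
finger_force: 0.0
t: 6.98
ee_pos: [0.4421, -0.3095, 0.0463]
tcp_rot: [3.141, 0.0, 1.271]
ft_force: [-1.4, -0.0, 5.7]
width: 0.15
finger_force: 60.2
```

```bash
python3 -m creep '{"delta_pos":[[0,0,-1],[0,0,-2],[0,0,-3],[0,0,-3],[0,0,-3],[0,0,-2],[0,0,-1],[0,0,0]],"delta_rot":[[0,0,0],[0,0,0],[0,0,0],[0,0,0],[0,0,-1.5],[0,0,-1.3],[0,0,0],[0,0,0]]}' 
python3 -c "
from h import *
s=state();print(s['ee_pos'],s['tcp_rot'],tool(np.array([.485,-.209,.2])-s['ee_pos']))
p=eyes.snapshot('wrist');print(rectfit(p,'blank_plate',s['ee_pos'][2]-.044+.012))"
```

```text
t: 7.65
ee_pos: [0.4428, -0.3098, 0.198]
tcp_rot: [3.138, 0.002, 1.319]
ft_force: [1.2, -0.8, -4.2]
width: 0.15
finger_force: 59.0
[ 0.4428 -0.3098  0.198 ] [3.1376 0.0017 1.3191] [10.82  1.58 -0.22]
((442.8143615722656, -312.0374755859375), (154.42352294921875, 88.95833587646484), 75.551025390625)
```

```bash
python3 -m creep '{"delta_pos":[[1,0.2,0],[2,0.3,0],[3,0.4,0],[2.8,0.4,0],[1.5,0.3,0],[0.5,0,0],[0,0,0],[0,0,0]],"delta_rot":[[0,0,0],[0,0,0],[0,0,0],[0,0,0],[0,0,0],[0,0,0],[0,0,0],[0,0,0]]}'
python3 - <<'E'
from h import *
s=state();print(s['ee_pos'],s['tcp_rot'])
p=eyes.snapshot('wrist');save(p,"pics/w4.png");print(rectfit(p,'blank_plate',s['ee_pos'][2]-.032))
marks(p,{"pin_right":.062,"pin_left":.062,"seat":.038})
E
```

```text
t: 8.42
ee_pos: [0.4832, -0.2079, 0.194]
tcp_rot: [-3.139, -0.0, 1.321]
ft_force: [0.3, -0.6, -4.8]
width: 0.148
finger_force: 59.0
[ 0.4832 -0.2079  0.194 ] [-3.1388 -0.      1.3207]
((483.3380432128906, -209.89346313476562), (154.455078125, 89.6683578491211), 75.37268829345703)
pin_right [(0.84, array([271. ,  24.7]), array([ 0.5128, -0.0944]))]
pin_left []
seat []
```

View pics/w4.png

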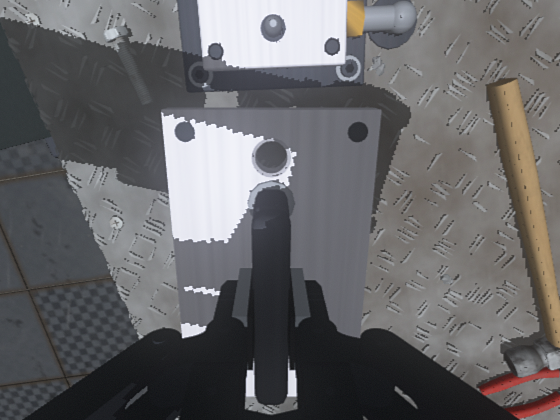

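```bash
python3 -m creep '{"delta_pos":[[1,0,0],[2,0,0],[3,0,0],[3,0,0],[1.5,0,0],[0.5,0,0],[0,0,0],[0,0,0]],"delta_rot":[[0,0,0],[0,0,0],[0,0,0],[0,0,0],[0,0,0],[0,0,0],[0,0,0],[0,0,0]]}'
python3 - <<'E'
from h import *
for i in range(2):
    p=eyes.snapshot('wrist');s=state()
    print(s['ee_pos'],s['tcp_rot'])
    marks(p,{"pin_right":.062,"pin_left":.062,"seat":.038})
    h=atz(p,(271,156.5),s['ee_pos'][2]-.032); d=h-s['ee_pos']; print("hole rel tool",R().T@d)
g=cv2.cvtColor(p["image"],cv2.COLOR_RGB2GRAY)
print(cv2.HoughCircles(g[100:220,200:340],cv2.HOUGH_GRADIENT,1,20,param1=80,param2=15,minRadius=12,maxRadius=24))
cv2.imwrite("pics/w5.png",np.hstack([cv2.resize(p["image"][0:220,180:380,::-1],None,fx=2.5,fy=2.5)]))
E
```

```text
t: 9.33
ee_pos: [0.5113, -0.102, 0.1955]
tcp_rot: [3.142, 0.001, 1.32]
ft_force: [0.3, 0.1, -4.6]
width: 0.151
finger_force: 59.0
[ 0.5112 -0.1025  0.1955] [3.1415 0.0006 1.3196]
pin_right [(0.28, array([145.3, 200.2]), array([ 0.4253, -0.0767]))]
pin_left [(0.83, array([265.6,  21.4]), array([0.5386, 0.014 ]))]
seat [(0.57, array([274.3, 110.6]), array([ 0.5304, -0.041 ]))]
hole rel tool [0.0555 0.0007 0.032 ]
[ 0.5112 -0.1028  0.1955] [3.1416 0.0002 1.3183]
pin_right []
pin_left [(0.7, array([261.9,  22.6]), array([0.5363, 0.0132]))]
seat [(0.73, array([268.9, 111.9]), array([ 0.5264, -0.0417]))]
hole rel tool [0.055  0.0008 0.032 ]
[[[ 71.5 102.5  22.3]
  [ 70.5  58.5  20.8]]]
```

View pics/w5.png

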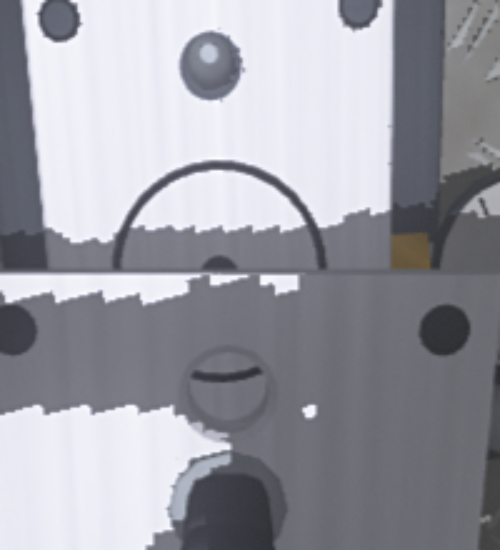

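```bash
python3 -c "
from h import *
s=state();print(s['ee_pos'],tool(np.array([.5253,-.0400,.1155])-s['ee_pos']))"
```

```text
[ 0.5113 -0.1024  0.1955] [ 6.4 -0.2  8. ]
```

```bash
python3 -m creep '{"delta_pos":[[1,0,0],[2,-0.1,0],[2,-0.1,0],[1,0,0],[0.4,0,0],[0,0,0],[0,0,1],[0,0,2]],"delta_rot":[[0,0,0],[0,0,0],[0,0,0],[0,0,0],[0,0,-1],[0,0,-1.1],[0,0,0],[0,0,0]]}' 
python3 -m creep '{"delta_pos":[[0,0,2],[0,0,1.5],[0,0,1],[0,0,0.5],[0,0,0],[0,0,0]],"delta_rot":[[0,0,0],[0,0,0],[0,0,0],[0,0,0],[0,0,0],[0,0,0]]}'
cat > hov.py <<'E'
from h import *
import sys
p=eyes.snapshot('wrist');s=state();print(s['ee_pos'],s['tcp_rot'],s['ft_force'])
marks(p,{"pin_left":.062})
T=np.array(p["world_from_camera"]);print("cam in tool",R().T@(T[:3,3]-s['ee_pos']))
for nm,xy in (("est seat",(.526,-.0402)),):
    print(nm, proj(p,[xy[0]+.055*.2133,xy[1]+.055*.977,.062]))
cv2.imwrite(f"pics/{sys.argv[1]}.png",cv2.resize(p["image"][100:220,200:340,::-1],None,fx=5,fy=5,interpolation=cv2.INTER_CUBIC))
E
python3 hov.py w6
```

```text
t: 10.4
ee_pos: [0.5278, -0.0403, 0.1678]
tcp_rot: [3.135, 0.0, 1.357]
ft_force: [-0.0, -0.7, -5.5]
width: 0.15
finger_force: 59.0
t: 10.9
ee_pos: [0.5256, -0.0398, 0.1157]
tcp_rot: [3.141, 0.0, 1.356]
ft_force: [-0.0, 0.8, -4.4]
width: 0.15
finger_force: 58.9
[ 0.5262 -0.0398  0.1163] [ 3.14   -0.0001  1.3561] [ 0.2635 -0.4451 -4.5756]
pin_left [(0.69, array([269.5, 150.5]), array([0.5372, 0.0126]))]
cam in tool [ 0.0858  0.0004 -0.1233]
est seat [270.1962 148.2807]
```

View pics/w6.png

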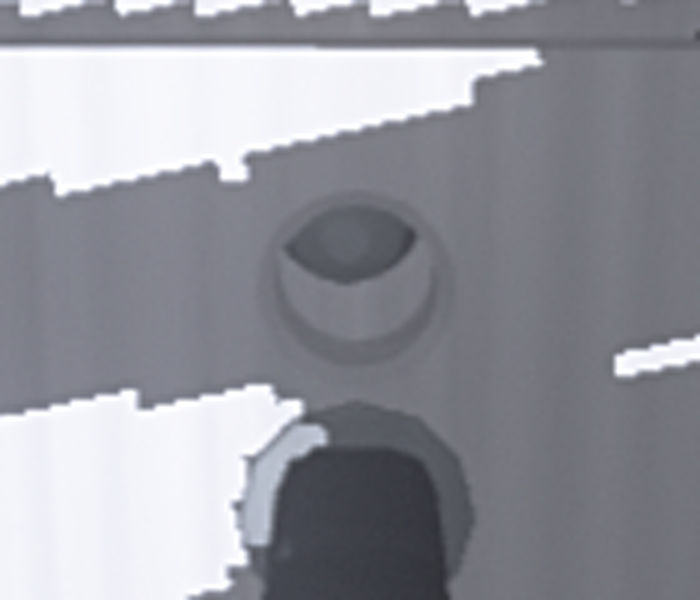

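```bash
python3 -m creep '{"delta_pos":[[0,-0.05,0],[0,0,0.3],[0,0,0.3],[0,0,0.3],[0,0,0.3],[0,0,0.3],[0,0,0],[0,0,0]],"delta_rot":[[0,0,0],[0,0,0],[0,0,0],[0,0,0],[0,0,0],[0,0,0],[0,0,0],[0,0,0]]}'
```

```text
t: 11.67
ee_pos: [0.5245, -0.0392, 0.1]
tcp_rot: [-3.141, 0.0, 1.356]
ft_force: [0.4, -0.9, -5.1]
width: 0.155
finger_force: 58.9
```

```bash
python3 -m creep '{"delta_pos":[[0,0,0.2],[0,0,0.2],[0,0,0.2],[0,0,0.2],[0,0,0.2],[0,0,0],[0,0,0]],"delta_rot":[[0,0,0],[0,0,0],[0,0,0],[0,0,0],[0,0,0],[0,0,0],[0,0,0]]}'; python3 -c "
from h import *
s=state();print(s['ee_pos'],s['tcp_rot'],s['ft_force'],s['ft_torque'])"
```

```text
t: 12.25
ee_pos: [0.5247, -0.0393, 0.0902]
tcp_rot: [-3.141, 0.0, 1.356]
ft_force: [-0.2, -0.5, -4.7]
width: 0.151
finger_force: 58.9
[ 0.5247 -0.0393  0.0902] [-3.1411  0.      1.3564] [-0.1923 -0.4736 -4.6565] [0.0147 0.0038 0.0377]
```

Underside about 44 mm, no contact forces; 6 mm to go.

```bash
python3 -m creep '{"delta_pos":[[0,0,0.15],[0,0,0.15],[0,0,0.1],[0,0,0.1],[0,0,0.05],[0,0,0.05],[0,0,0],[0,0,0]],"delta_rot":[[0,0,0],[0,0,0],[0,0,0],[0,0,0],[0,0,0],[0,0,0],[0,0,0],[0,0,0]]}'; python3 -c "
from h import *
s=state();print(s['ee_pos'],s['tcp_rot'],s['ft_force'],s['ft_torque'])"
```

```text
t: 12.92
ee_pos: [0.5249, -0.0393, 0.0845]
tcp_rot: [3.142, -0.0, 1.356]
ft_force: [0.6, 0.4, -4.8]
width: 0.15
finger_force: 59.0
[ 0.5249 -0.0393  0.0845] [ 3.1415 -0.      1.3564] [ 0.5879  0.4498 -4.8356] [ 0.0282 -0.0433  0.0042]
```

```bash
python3 -m creep '{"delta_pos":[[0,0,0.05],[0,0,0.05],[0,0,0],[0,0,0]],"delta_rot":[[0,0,0],[0,0,0],[0,0,0],[0,0,0]]}'
```

```text
t: 13.25
ee_pos: [0.525, -0.0393, 0.0843]
tcp_rot: [3.141, 0.0, 1.356]
ft_force: [-4.9, 0.1, 6.5]
width: 0.148
finger_force: 60.4
```

```bash
python3 -m creep '{"delta_pos":[[0,0,0],[0,0,0],[0,0,0],[0,0,0],[0,0,0],[0,0,0],[0,0,0],[0,0,0]],"delta_rot":[[0,0,0],[0,0,0],[0,0,0],[0,0,0],[0,0,0],[0,0,0],[0,0,0],[0,0,0]]}' -1 60
python3 -m creep '{"delta_pos":[[0,0,-1],[0,0,-3],[0,0,-4],[0,0,-4],[0,0,-4],[0,0,-3],[0,0,0],[0,0,0]],"delta_rot":[[0,0,0],[0,0,0],[0,0,0],[0,0,0],[0,0,0],[0,0,0],[0,0,0],[0,0,0]]}' -1
python3 - <<'E'
from h import *
p=eyes.snapshot('wrist');save(p,"pics/w7.png");s=state();print(s['ee_pos'],s['tcp_rot'])
print("low",rectfit(p,'blank_plate',.050)); marks(p,{"pin_left":.062,"pin_right":.062,"valve_axis":.1,"crank_handle":.11,"blank_plate":.038})
E
```

```text
t: 13.92
ee_pos: [0.5249, -0.0393, 0.0834]
tcp_rot: [-3.142, -0.0, 1.356]
ft_force: [0.6, 0.4, 0.5]
width: 1.0
finger_force: 0.0
t: 14.58
ee_pos: [0.5265, -0.0395, 0.2774]
tcp_rot: [3.135, -0.001, 1.356]
ft_force: [-0.2, -0.1, 0.5]
width: 1.004
finger_force: 0.0
[ 0.5251 -0.0393  0.2748] [ 3.1394 -0.0002  1.3564]
low ((525.0008544921875, -40.35108184814453), (150.08084106445312, 90.88182830810547), 77.63276672363281)
pin_left [(0.68, array([269. , 118.2]), array([0.5385, 0.0121]))]
pin_right [(0.74, array([269.2, 114.3]), array([0.5394, 0.0154]))]
valve_axis []
crank_handle [(0.67, array([269. , 231.3]), array([ 0.5195, -0.0737]))]
blank_plate [(0.78, array([268.7, 170.2]), array([ 0.5271, -0.0391]))]
```

View pics/w7.png

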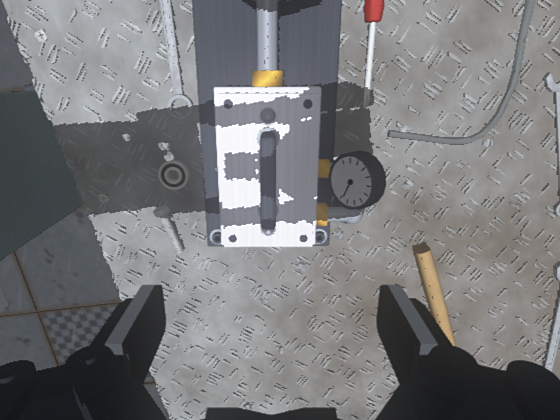

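```bash
python3 -m creep '{"delta_pos":[[2,0,-0.5],[3.5,0,-1],[4,0,-1],[4,0,0],[3.5,0,0],[2,0,0],[0,0,0],[0,0,0]],"delta_rot":[[0,0,0],[0,0,0],[0,0,0],[0,0,0],[0,0,0],[0,0,0],[0,0,0],[0,0,0]]}' -1
python3 - <<'E'
from h import *
p=eyes.snapshot('wrist');save(p,"pics/w8.png");s=state();print(s['ee_pos'],s['tcp_rot'])
marks(p,{"valve_axis":.1,"crank_handle":.112})
r=regions_of(p,"crank_handle");print([(a["score"],a["rect"]) for a in r[:2]])
for z in (.1,.108): print(proj(p,[.5657,.1456,z]))
E
```

```text
t: 15.6
ee_pos: [0.5649, 0.1472, 0.2972]
tcp_rot: [-3.14, 0.001, 1.359]
ft_force: [0.4, -0.3, -1.1]
width: 0.997
finger_force: 0.0
[0.5648 0.1463 0.2974] [-3.1399  0.0015  1.3575]
valve_axis [(0.62, array([269.3, 182.5]), array([0.5638, 0.1464]))]
crank_handle [(0.93, array([299.3, 221.4]), array([0.5829, 0.1093]))]
[(0.73, [288.1, 213.8, 314.9, 251.7])]
[271.5818 182.8722]
[271.5892 185.3134]
```

View pics/w8.png

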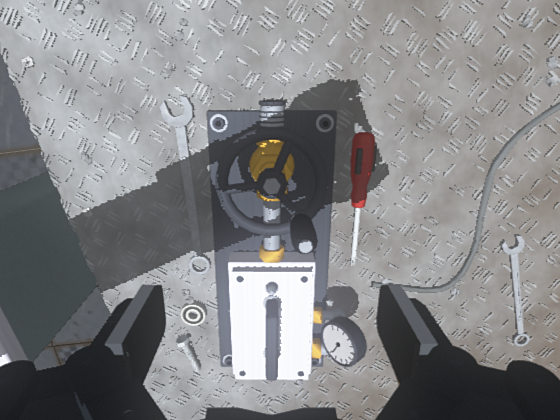

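Run:
```python
from h import *
p=eyes.snapshot('wrist');s=state()
m=mark_of(p,"crank_handle")[0]["xy"]; r=regions_of(p,"crank_handle")[0]
ys,xs=np.nonzero(r["pixels"]); n=ys>ys.max()-14
top=(xs[n].mean(),ys.max()-7); print(m,top)
for z in (.159,.163): print(atz(p,top,z)[:2])
for z in (.110,.114): print(atz(p,m,z)[:2])
print(tool(np.array([.5835,.1088,.19])-s['ee_pos']))
```

```text
[298.6, 217.7] (np.float64(301.3776595744681), np.int64(242))
[0.5816 0.1084]
[0.5817 0.1103]
[0.5832 0.1096]
[0.5832 0.1112]
[-3.15  2.57 10.83]
```

```bash
python3 -m creep '{"delta_pos":[[-1.5,1.2,1],[-1.6,1.3,3],[0,0,4],[0,0,3],[0,0,2],[0,0,1.5],[0,0,0.7],[0,0,0]],"delta_rot":[[0,0,0],[0,0,0],[0,0,0],[0,0,0],[0,0,0],[0,0,0],[0,0,0],[0,0,0]]}' -1
python3 -m creep '{"delta_pos":[[0,0,0],[0,0,0],[0,0,0],[0,0,0],[0,0,0],[0,0,0],[0,0,0],[0,0,0]],"delta_rot":[[0,0,0],[0,0,0],[0,0,0],[0,0,0],[0,0,0],[0,0,0],[0,0,0],[0,0,0]]}' 1 40
python3 - <<'E'
from h import *
p=eyes.snapshot('wrist');save(p,"pics/w9.png");s=state();print(s['ee_pos'],s['tcp_rot'],s['ft_force'])
E
```

```text
t: 16.62
ee_pos: [0.5816, 0.1099, 0.1444]
tcp_rot: [-3.138, 0.001, 1.356]
ft_force: [-0.3, -0.4, -0.4]
width: 1.003
finger_force: 0.0
t: 17.28
ee_pos: [0.5837, 0.1108, 0.1474]
tcp_rot: [3.14, -0.0, 1.356]
ft_force: [-0.6, -1.0, 4.6]
width: 0.224
finger_force: 40.8
[0.5837 0.1108 0.1474] [ 3.1402 -0.0004  1.3564] [-1.1603 -0.2616  4.7701]
```

View pics/w9.png

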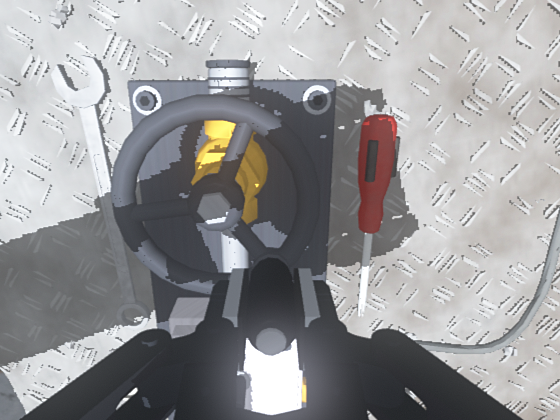

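Run:
```python
from h import *
p=eyes.snapshot('wrist');s=state()
marks(p,{"valve_axis":.1,"crank_handle":.112})
for z in (.108,.112): print(atz(p,(215,208),z)[:2])
# rim ellipse: outer rim visible extremes, z=.104 plane; fit circle
pts=[(115,190),(245,96),(150,120),(318,200),(280,105),(125,240)]
w=np.array([atz(p,q,.104)[:2] for q in pts]); A=np.c_[2*w,np.ones(len(w))]; c=np.linalg.lstsq(A,(w**2).sum(1),rcond=None)[0]; print(c[:2],np.sqrt(c[2]+c[0]**2+c[1]**2))
print("hub rel TCP in tool cm",tool(np.r_[atz(p,(215,208),.11)[:2],.1]-s['ee_pos']))
```

```text
valve_axis [(0.71, array([217. , 203.1]), array([0.5654, 0.1449]))]
crank_handle [(0.7, array([235.4, 402.5]), array([0.5481, 0.0351]))]
[0.5657 0.1451]
[0.5666 0.1463]
[0.5673 0.1473] 0.048613431622418185
hub rel TCP in tool cm [ 3.04 -2.46  4.73]
```

```bash
python3 -m creep '{"delta_pos":[[0,0,0],[0,0,0],[-0.15,0,0],[-0.15,0,0],[0,0,0]],"delta_rot":[[0,0,0],[0,0,0],[0,0,0],[0,0,0],[0,0,0]]}' 0 40
python3 -m creep '{"delta_pos":[[0,0,0],[0,0,0],[0,0,0],[0,0,0],[0,0,0]],"delta_rot":[[0,0,0],[0,0,0],[0,0,0],[0,0,0],[0,0,0]]}' 1 40
python3 - <<'E'
import numpy as np
t=np.radians(-54-18*np.arange(21)); x=4.2*np.sin(t); y=4.2*np.cos(t)
for i in range(20): print(round(np.degrees(t[i+1])),[round(x[i+1]-x[i],2),round(y[i+1]-y[i],2)])
E
```

```text
t: 17.9
ee_pos: [0.582, 0.1075, 0.1459]
tcp_rot: [-3.141, 0.0, 1.356]
ft_force: [0.6, 0.5, 0.5]
width: 0.504
finger_force: 0.0
t: 18.32
ee_pos: [0.5827, 0.1077, 0.1466]
tcp_rot: [3.141, 0.0, 1.356]
ft_force: [0.4, -1.5, 0.3]
width: 0.228
finger_force: 41.1
-72 [np.float64(-0.6), np.float64(-1.17)]
-90 [np.float64(-0.21), np.float64(-1.3)]
-108 [np.float64(0.21), np.float64(-1.3)]
-126 [np.float64(0.6), np.float64(-1.17)]
-144 [np.float64(0.93), np.float64(-0.93)]
-162 [np.float64(1.17), np.float64(-0.6)]
-180 [np.float64(1.3), np.float64(-0.21)]
-198 [np.float64(1.3), np.float64(0.21)]
-216 [np.float64(1.17), np.float64(0.6)]
-234 [np.float64(0.93), np.float64(0.93)]
-252 [np.float64(0.6), np.float64(1.17)]
-270 [np.float64(0.21), np.float64(1.3)]
-288 [np.float64(-0.21), np.float64(1.3)]
-306 [np.float64(-0.6), np.float64(1.17)]
-324 [np.float64(-0.93), np.float64(0.93)]
-342 [np.float64(-1.17), np.float64(0.6)]
-360 [np.float64(-1.3), np.float64(0.21)]
-378 [np.float64(-1.3), np.float64(-0.21)]
-396 [np.float64(-1.17), np.float64(-0.6)]
-414 [np.float64(-0.93), np.float64(-0.93)]
```

```bash
python3 -m creep '{"delta_pos":[[-0.6,-1.17,0.01],[-0.21,-1.3,0.01],[0.21,-1.3,0.01],[0.6,-1.17,0.01],[0,0,0]],"delta_rot":[[0,0,0],[0,0,0],[0,0,0],[0,0,0],[0,0,0]]}' 1 40
```

```text
t: 18.73
ee_pos: [0.5326, 0.1186, 0.1461]
tcp_rot: [-3.14, 0.001, 1.357]
ft_force: [-3.4, -0.8, 2.2]
width: 0.222
finger_force: 41.3
```

```bash
python3 -m creep '{"delta_pos":[[0.93,-0.93,0.01],[1.17,-0.6,0.01],[1.3,-0.21,0.01],[1.3,0.21,0.01],[1.17,0.6,0.01],[0.93,0.93,0.01],[0.6,1.17,0.01],[0,0,0]],"delta_rot":[[0,0,0],[0,0,0],[0,0,0],[0,0,0],[0,0,0],[0,0,0],[0,0,0],[0,0,0]]}' 1 40
```

```text
t: 19.4
ee_pos: [0.5641, 0.188, 0.1452]
tcp_rot: [3.14, 0.002, 1.358]
ft_force: [1.7, -5.6, 1.1]
width: 0.221
finger_force: 41.2
```

```bash
python3 -m creep '{"delta_pos":[[0.21,1.3,0.01],[-0.21,1.3,0.01],[-0.6,1.17,0.01],[-0.93,0.93,0.01],[-1.17,0.6,0.01],[0,0,0],[0,0,0]],"delta_rot":[[0,0,0],[0,0,0],[0,0,0],[0,0,0],[0,0,0],[0,0,0],[0,0,0]]}' 1 40
python3 -m creep '{"delta_pos":[[-0.65,0.15,0.01],[-0.3,0.03,0],[-0.2,0.02,0],[0,0,0],[0,0,0]],"delta_rot":[[0,0,0],[0,0,0],[0,0,0],[0,0,0],[0,0,0]]}' 1 40
python3 -c "
from h import *
s=state();print(s['ft_force'],tool(np.array(s['ee_pos'])-[.566,.1457,.1]))"
```

```text
t: 19.98
ee_pos: [0.6069, 0.1501, 0.1445]
tcp_rot: [-3.138, 0.001, 1.356]
ft_force: [-6.3, -2.9, 5.2]
width: 0.228
finger_force: 41.6
t: 20.4
ee_pos: [0.6067, 0.1403, 0.1445]
tcp_rot: [-3.138, -0.002, 1.356]
ft_force: [-3.8, 0.4, 3.4]
width: 0.227
finger_force: 41.5
[-3.7936  0.4016  3.3766] [ 0.35  4.08 -4.47]
```

```bash
for i in 1 2 3; do python3 -m creep '{"delta_pos":[[-0.1,0,0],[-0.1,0,0],[0,0,0]],"delta_rot":[[0,0,0],[0,0,0],[0,0,0]]}' 1 40 | egrep 'ee_pos|ft'; done
```

```text
ee_pos: [0.6064, 0.1388, 0.1446]
ft_force: [-4.3, 2.4, 3.5]
ee_pos: [0.6061, 0.1369, 0.1445]
ft_force: [-4.0, 2.9, 2.4]
ee_pos: [0.6059, 0.136, 0.1446]
ft_force: [-3.6, 6.0, 2.2]
```

```bash
for i in 1 2; do python3 -m creep '{"delta_pos":[[-0.1,0,0],[-0.1,0,0],[0,0,0],[0,0,0]],"delta_rot":[[0,0,0],[0,0,0],[0,0,0],[0,0,0]]}' 1 40 | egrep 'ee_pos|ft'; done
```

```text
ee_pos: [0.6057, 0.1354, 0.1447]
ft_force: [-2.5, 11.5, 1.3]
ee_pos: [0.6056, 0.1348, 0.1447]
ft_force: [-2.1, 14.4, 0.8]
```

```bash
python3 -m creep '{"delta_pos":[[0.3,0,0],[0.25,0,0],[0,0,0],[0,0,0]],"delta_rot":[[0,0,0],[0,0,0],[0,0,0],[0,0,0]]}' 1 40
python3 -m creep '{"delta_pos":[[1.3,-0.21,-0.01],[1.17,-0.6,-0.01],[0.93,-0.93,-0.01],[0.6,-1.17,-0.01],[0.21,-1.3,-0.01],[-0.21,-1.3,-0.01],[-0.6,-1.17,-0.01],[0,0,0]],"delta_rot":[[0,0,0],[0,0,0],[0,0,0],[0,0,0],[0,0,0],[0,0,0],[0,0,0],[0,0,0]]}' 1 40
```

```text
t: 22.15
ee_pos: [0.6059, 0.1362, 0.1446]
tcp_rot: [-3.14, -0.002, 1.356]
ft_force: [-4.6, 4.9, 3.0]
width: 0.227
finger_force: 41.4
t: 22.82
ee_pos: [0.5452, 0.1828, 0.1455]
tcp_rot: [-3.14, -0.001, 1.357]
ft_force: [-2.7, -0.5, 2.0]
width: 0.222
finger_force: 41.2
```

```bash
python3 -m creep '{"delta_pos":[[-0.93,-0.93,-0.01],[-1.17,-0.6,-0.01],[-1.3,-0.21,-0.01],[-1.3,0.21,-0.01],[-1.17,0.6,-0.01],[-0.93,0.93,-0.01],[-0.6,1.17,-0.01],[-0.21,1.3,-0.01]],"delta_rot":[[0,0,0],[0,0,0],[0,0,0],[0,0,0],[0,0,0],[0,0,0],[0,0,0],[0,0,0]]}' 1 40
python3 -m creep '{"delta_pos":[[0.21,1.3,-0.01],[0.6,1.17,-0.01],[0.93,0.93,-0.01],[1.17,0.6,-0.01],[1.3,0.21,-0.01],[0,0,0],[0,0,0]],"delta_rot":[[0,0,0],[0,0,0],[0,0,0],[0,0,0],[0,0,0],[0,0,0],[0,0,0]]}' 1 40
```

```text
t: 23.48
ee_pos: [0.5552, 0.1037, 0.1459]
tcp_rot: [-3.139, -0.005, 1.354]
ft_force: [-0.9, 15.0, -4.2]
width: 0.228
finger_force: 40.7
t: 24.07
ee_pos: [0.6055, 0.135, 0.1467]
tcp_rot: [-3.14, -0.001, 1.357]
ft_force: [-2.5, 3.7, 1.0]
width: 0.223
finger_force: 41.3
```

```bash
python3 -m creep '{"delta_pos":[[1.3,-0.21,-0.01],[1.17,-0.6,-0.01],[0.93,-0.93,-0.01],[0.6,-1.17,-0.01],[0.21,-1.3,-0.01],[-0.21,-1.3,-0.01],[-0.6,-1.17,-0.01],[-0.93,-0.93,-0.01]],"delta_rot":[[0,0,0],[0,0,0],[0,0,0],[0,0,0],[0,0,0],[0,0,0],[0,0,0],[0,0,0]]}' 1 40
python3 -m creep '{"delta_pos":[[-1.17,-0.6,-0.01],[-1.3,-0.21,-0.01],[-1.3,0.21,-0.01],[-1.17,0.6,-0.01],[-0.93,0.93,-0.01],[-0.6,1.17,-0.01],[-0.21,1.3,-0.01],[0,0,0]],"delta_rot":[[0,0,0],[0,0,0],[0,0,0],[0,0,0],[0,0,0],[0,0,0],[0,0,0],[0,0,0]]}' 1 40
```

```text
t: 24.73
ee_pos: [0.5362, 0.1767, 0.1478]
tcp_rot: [3.14, -0.002, 1.358]
ft_force: [6.3, -1.8, -4.8]
width: 0.224
finger_force: 40.6
t: 25.4
ee_pos: [0.5562, 0.104, 0.1482]
tcp_rot: [-3.141, -0.004, 1.355]
ft_force: [3.9, 4.8, -3.2]
width: 0.227
finger_force: 40.9
```

```bash
python3 -m creep '{"delta_pos":[[0.21,1.3,-0.01],[0.6,1.17,-0.01],[0.93,0.93,-0.01],[1.17,0.6,-0.01],[1.3,0.21,-0.01],[0,0,0],[0,0,0],[0,0,0]],"delta_rot":[[0,0,0],[0,0,0],[0,0,0],[0,0,0],[0,0,0],[0,0,0],[0,0,0],[0,0,0]]}' 1 40
python3 - <<'E'
from h import *
p=eyes.snapshot('wrist');save(p,"pics/w10.png");s=state();print(s['ee_pos'],s['tcp_rot'],s['ft_force'],s['width'])
marks(p,{"valve_axis":.1,"crank_handle":.112})
t=eyes.snapshot('top'); marks(t,{"crank_handle":.112,"valve_axis":.1})
print(rectfit(p,"crank_handle",.16))
E
```

```text
t: 26.07
ee_pos: [0.6056, 0.1358, 0.1488]
tcp_rot: [-3.141, -0.002, 1.357]
ft_force: [-0.7, 2.7, 1.0]
width: 0.223
finger_force: 41.2
[0.6055 0.1354 0.1488] [-3.1412 -0.0013  1.3567] [-0.8935  2.5008  0.8354] 0.22089601375959556
valve_axis [(0.71, array([186.8, 255.3]), array([0.5647, 0.1458]))]
crank_handle [(0.75, array([267.3, 266.4]), array([0.6049, 0.137 ]))]
crank_handle []
valve_axis [(0.78, array([202.8, 195.7]), array([0.5663, 0.1442]))]
((608.5948486328125, 148.61151123046875), (36.98655700683594, 18.430757522583008), 78.98101043701172)
```

View pics/w10.png

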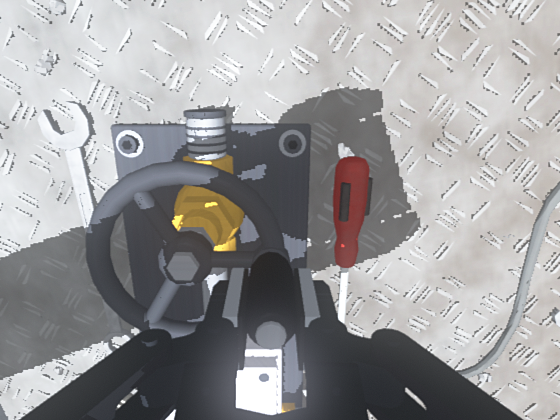

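```bash
python3 -c "
from h import *
print(bot.close_job())"
```

```text
the job is handed in; nothing more can be done
None
```

The job is handed in, but the interface returned no verdict. By the last readings, the plate is seated flush over both pins and released. The handwheel was turned to its stop (resistance rose to 14 N where the shut position should be), then backed off two turns. The crank handle is still gripped at about 41 N, at 26 s of the allowed 72 s.

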